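Turn the tool carousel to its stop and hang up the frit pail

TASK

Turn the tool carousel counter-clockwise (seen from above) by its upright peg until it is pushed fully home against its rubber-buffered stop, which you must find by feel and not lean on hard, so that the free hook faces the front. Then pick up the little steel pail by its wooden grip, lower its bail gently onto the free hook until the hook bears it, and only then let go, leaving the pail hanging still, upright and with the carousel still home. Do not disturb the other things on the bench.

Things in the scene. Friction and masses are not known exactly. Their poses are not given: they have to be found in the camera images.
- hub (a point): Tool carousel: round steel foot (190 mm wide), column and turning crown with four hook arms a quarter turn apart; three carry tools fixed to them (like pail, paddle, callipers; reaching 150 mm from the axis), one is free. This point: on the vertical turning axis, top of the hub (60 mm wide), 210 mm above the bench. x axis along the free hook's arm, z up; turns with the crown.
- crown_disc (a point): Middle of the crown's aluminium disc (176 mm wide, top 188 mm above the bench). It turns with a drag of 0.15 N m (2 N at the peg), stays where left, and starts 0.8 to 1.5 rad short of its stop, which lies counter-clockwise and is unseen: there the free hook faces -x within 0.35 rad. Rubber buffer: 2.7 N at the peg per mm beyond. Feel 4 N or more over the drag; over 20 N is too hard.
- turn_peg (a point): Upright black round peg for turning the crown, 16 mm in diameter, from the disc's top (188 mm above the bench) to 248 mm. It stands 75 mm from the turning axis, 45 degrees counter-clockwise of the free hook's arm. This point is on its axis, 218 mm above the bench. Gripping it tightly adds rubbing to the drag; the stop shows as a steep rise.
- hook_seat (a point): The free hook: a 7 mm round steel arm, level and radial, with an upturned end. This point: on top of the arm where the bail rests, 116 mm from the turning axis, 203.5 mm above the bench; x axis outward along the arm. The upturned end stands 22 mm beyond it, its top 22 mm above it. The arm gives about 1 mm per 2.5 N of downward load; the pail may not be pushed on it with more than 18 N.
- pail_grip (a point): The pail to hang: steel cup 62 mm across, 65 mm high, standing on the bench, 0.15 to 0.29 kg; a stiff bail (6 mm wire, in its own y-z plane, 62 mm wide) rises over it, topped by an upright wooden grip: 14 mm along the pail's x, 22 mm along y, 44 mm high. This point: the grip's centre, 154 mm above the pail's bottom, 27 mm above the bail's underside.
- pail_bail (a point): Middle of the underside of the pail's bail, the spot that rests on the hook, 127 mm above the pail's bottom. The bail's level part is 36 mm long; clear height to the cup's rim 62 mm. Axes as the pail's: z up, x across the bail. To hang, the hook's arm passes through the bail along this x axis (either way round).

How it is judged:
By the outcome, as a careful person would: the job done as asked, in the order asked, and still so for the second after the job is handed in, with the robot touching nothing.
It also fails if it takes over 72 s, if anything falls off the work surface, if the arm or the gripper's body presses on something with over 40 N, if the wrist force passes 120 N, or if a joint passes its speed limit or range.

ROBOT

A 6-joint arm with a two-finger parallel gripper is mounted at the origin on the work surface. World frame = base frame: x ahead of the robot, y to its left, z up, the work surface at z = 0. Lengths are in m, angles in degrees, forces in N, time in s.
With the tool pointing down it reaches from about 0.4 to 0.825 m from the base axis. Payload 7 kg.
Tool frame: the origin (TCP) lies on the front face of the gripper's body, between the roots of the fingers; the fingertips stand 66 mm ahead of it and the grasp point (between the pads) lies 47 mm ahead of it; z points along the fingers, y is the line along which they close (so a half turn about z gives the same grasp; the last joint's range is limited). The gripper opens to 88 mm and grips with 3 to 60 N. Pads are 19 mm wide; open, the fingers measure 130 mm over their backs; the gripper's body (78 mm by 193 mm) begins 47 mm behind the grasp point.
Start: joints at [83.371, 20.546, 0.682, 0, -70.136, -16.507], TCP at [0.265, 0.621, 0.292] pointing down, gripper open.
Joint ranges: [-176.03, 176.03], [-82.01, 121.73], [-58.28, 71.71], [-173.87, 95.51], [-174.79, -0.11], [-173.66, 173.66]. Speed limits (degrees/s): [136.94, 136.94, 172.46, 180, 180, 180].

INTERFACE

Orientations are given as [roll, pitch, yaw] about the fixed x, y, z axes, in that order (R = Rz(yaw) Ry(pitch) Rx(roll)).
In Python, from plant import ctrl gives the robot as it stands.
- The arm moves only by the tool send_rows, never from a script. Its argument "deltas" is a list of rows, each a list of 2 entries, a list of its own where there are three numbers: the shift along the tool's x, y, z each as a share of 800 mm, from -1 to 1, then the turn about the tool's z as a share of 90 degrees, from -1 to 1. A call has exactly 5 rows; each row is the pose to reach, as a shift and turn from the pose commanded when the call began, along the tool's axes at that moment; what a row does not reach only later rows make up. A row lasts 1/12 s, in which the tool goes at most 41.7 mm and 7.16 degrees, less where a joint would pass 70% of its speed; a pose out of reach is approached as far as the arm can. A call with a number of a shift or a turn outside -1 to 1 is refused whole. A call with a gripper value outside its range is refused whole. "gripper" is the opening, from 0 (shut) to 1 (fully open), set as the call begins (left out, the last holds). The fingers move at their own pace and stop on an object; the grip force is fixed at half the most. Time passes only in rows, so rows that repeat a pose let the fingers close, or fill a call up. It gives the time, the measured TCP pose, the force, the opening and the grip force at its end, in the units of the state.
- ctrl.get_obs(): the state, without advancing time (a new reading comes with each control period).
- ctrl.snapshot(name): name is "side" or "top" or "wrist"; returns a dict with "color" (480x640x3 uint8, red, green, blue), "vertical_fov" (degrees; the focal length in pixels is half the picture's height over the tangent of half this angle, whatever the lens; pixels are square), "cx", "cy" (the principal point, pixels), "rvec" (rotation vector, rad) and "tvec" (3), from world to camera coordinates, as OpenCV has them. Camera axes: x right, y down, z forward; pixel columns grow to the right and rows downward; lengths in m; the calibration is good to about 2 mm. A picture is of the moment at which its call begins. There is no depth.
- ctrl.close_job(): hands the job in; it is judged then, once.
Trained networks look in a picture, given as the dict that the camera call returned (one of the last four; its "shot" number tells which), for a name from the list of things; names that differ only in an ending like _2 or _b are one class to them, and where a whole thing is asked for, a point or a joint stands for the part that bears it (a point fixed in the world has none). Each returns a list of dicts, best first, with "conf" (0 to 1); they miss things now and then, are a little off and sometimes report something else, mostly with a low value. They report only what shows in the picture. A call takes as long as a camera call.
- ctrl.boxes_of(picture, thing): "xy" ([column, row] as shares, 0 to 1, of the picture: columns of its width, rows of its height, amid what is visible of it).
- ctrl.cut_out(picture, thing): "pixels" (480x640 bool, what is visible of it) and "xy" ([column, row] as shares, 0 to 1, of the picture: columns of its width, rows of its height, amid what is visible of it).
The state is a dict: "clock": time; "joint_pos": joint angles; "qvel": joint speeds; "tau": joint torques, N m; "tool_pos": TCP position; "orientation": TCP orientation; "force": force on the tool from outside, world axes, zero at the start; "moment": the same for the moment, N m; "opening": finger opening in m; "gripper_force": force on a finger pad.
Only numpy, scipy, OpenCV 4.12 (cv2) and the standard library are available. Lean on these libraries where they do the work, as an engineer would, in place of code of your own. Each camera call takes 0.05 s, during which the arm holds its last target. There are 200 camera calls.

## Working session

There is one attempt and no reset: what is moved stays moved. The work goes in short steps, Python scripts to look and compute and a tool call to move; the robot and the scene stay as the last step left them, time stands still between calls to the robot, and variables do not carry over. Pictures are saved under pics/ and viewed, at most 10 in all, crops included, and the job is handed in when it is done.

Besides the shell and the picture viewer there is one more tool, called after ">>>" by a JSON object that holds its "fn" and its "kwargs". send_rows: Moves the arm, as the interface text tells. Shift numbers are shares of 800 mm and turn numbers shares of 90 degrees, none past 1 either way. Its arguments: {"type":"object","properties":{"deltas":{"type":"array","items":{"type":"array"}},"gripper":{"type":"number"}},"required":["deltas"]}

```bash
mkdir -p pics; cat > h.py <<'E'
from plant import ctrl
import numpy as np, cv2
from scipy.spatial.transform import Rotation as R
def cam(s):
    f=240/np.tan(np.radians(s["vertical_fov"])/2)
    return np.array([[f,0,s["cx"]],[0,f,s["cy"]],[0,0,1]]),cv2.Rodrigues(np.array(s["rvec"],float))[0],np.array(s["tvec"],float).ravel()
def ray(s,uv):
    K,Rm,t=cam(s); d=Rm.T@np.linalg.solve(K,[uv[0],uv[1],1.]); return -Rm.T@t,d
def atz(s,uv,z):
    c,d=ray(s,uv); return c+d*(z-c[2])/d[2]
def proj(s,p):
    K,Rm,t=cam(s); q=K@(Rm@np.array(p,float)+t); return q[:2]/q[2]
def tri(obs):
    A=np.zeros((3,3));b=np.zeros(3)
    for s,uv in obs:
        c,d=ray(s,uv); d=d/np.linalg.norm(d); P=np.eye(3)-np.outer(d,d); A+=P;b+=P@c
    return np.linalg.solve(A,b)
def shot(n,name=None):
    s=ctrl.snapshot(n)
    if name: cv2.imwrite(f"pics/{name}.png",s["color"][:,:,::-1])
    return s
def px(d): return np.array(d["xy"])*[640,480]
E
cat > a.py <<'E'
from h import *
S={n:shot(n,n+"0") for n in("side","top")}
for th in("hub","crown_disc","turn_peg","hook_seat","pail_grip","pail_bail"):
    o=[]
    for n,s in S.items():
        r=ctrl.boxes_of(s,th); print(th,n,[(px(d).round(1).tolist(),round(d["conf"],2)) for d in r[:3]])
        if r:o.append((s,px(r[0])))
    if len(o)==2: print("  tri",tri(o).round(4))
for n,s in S.items(): print(n,ray(s,(320,240)))
cv2.imwrite("pics/both0.png",cv2.resize(np.vstack([S["side"]["color"],S["top"]["color"]])[:,:,::-1],(400,600)))
print(ctrl.get_obs())
E
python3 a.py
```

```text
hub side [([404.7, 346.9], 0.96)]
hub top [([431.2, 172.7], 0.57)]
  tri [ 0.6297 -0.1151  0.1645]
crown_disc side []
crown_disc top [([431.5, 171.6], 0.79)]
turn_peg side [([404.5, 346.5], 0.55), ([299.8, 228.8], 0.36)]
turn_peg top [([427.9, 173.6], 0.98)]
  tri [ 0.6302 -0.1107  0.1588]
hook_seat side [([341.3, 307.0], 0.7)]
hook_seat top [([395.9, 215.9], 0.69)]
  tri [ 0.5486 -0.0505  0.1938]
pail_grip side [([299.6, 228.3], 0.72)]
pail_grip top [([207.3, 237.6], 0.91)]
  tri [0.5227 0.2843 0.0609]
pail_bail side [([302.1, 229.5], 0.92), ([403.1, 350.6], 0.32)]
pail_bail top [([208.8, 237.7], 0.67)]
  tri [0.5253 0.2817 0.0589]
side (array([ 0.43453628, -0.50525054,  0.76560848]), array([ 0.12039025,  0.72162508, -0.68189711]))
top (array([0.43937156, 0.07518841, 1.15796747]), array([ 0.07533475, -0.00102668, -0.99740766]))
{'clock': 0.7, 'joint_pos': array([ 8.33711153e+01,  2.05437855e+01,  6.82780744e-01,  1.25546022e-03,
       -7.01371366e+01, -1.65092823e+01]), 'qvel': array([ 0.01386369, -0.03886431,  0.01240216, -0.00522963, -0.03393574,
       -0.10015757]), 'tau': array([-4.78674065e-04, -5.82167280e+01,  2.93245733e+01,  7.00155437e+00,
        1.24677239e-02, -1.09328610e-05]), 'tool_pos': array([0.26523001, 0.62068362, 0.29220053]), 'orientation': array([-1.79997882e+02, -6.03933424e-04, -2.31377404e+01]), 'force': array([ 0.05348545,  0.21971408, -0.28561897]), 'moment': array([ 0.03962877, -0.01560515,  0.07726789]), 'gripper_force': 0.0, 'opening': 0.08782872430565247}
```

View pics/side0.png

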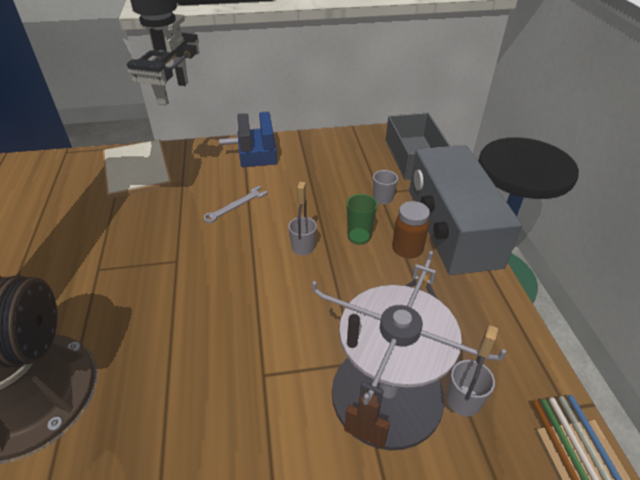

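View pics/top0.png

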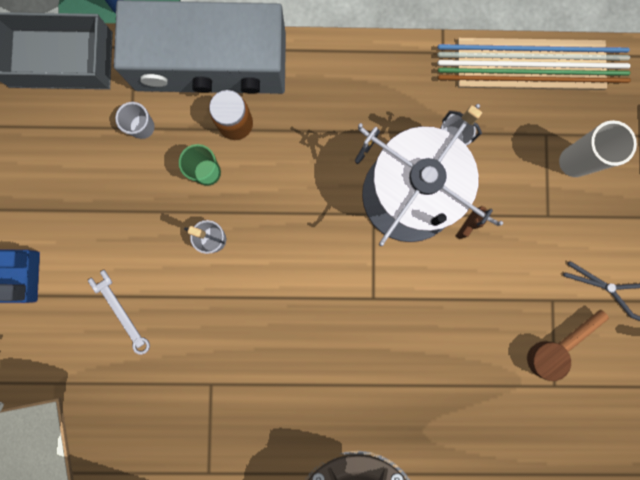

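```bash
cat > b.py <<'E'
from h import *
import pickle
S={n:shot(n) for n in("side","top")}
hub=tri([(S["side"],(402,319)),(S["top"],(429,174))]);print("hub",hub,atz(S["top"],(429,174),.21))
pt=tri([(S["side"],(353,318)),(S["top"],(442,217))]);print("pegtop",pt,atz(S["top"],(441,217),.248))
tip=tri([(S["side"],(315,286)),(S["top"],(381,243))]);print("tip",tip,atz(S["top"],(381,243),.2235))
h=atz(S["top"],(429,174),.21)
for p in (atz(S["top"],(441,217),.248),atz(S["top"],(381,243),.2235)):
    d=(p-h)[:2];print(np.degrees(np.arctan2(d[1],d[0])),np.linalg.norm(d))
print("grip top",tri([(S["side"],(301,184)),(S["top"],(194,231))]),atz(S["top"],(194,231),.176))
for n in S:
    r=ctrl.cut_out(S[n],"pail_grip")
    if r:
        m=r[0]["pixels"];ys,xs=np.where(m);x0,y0=xs.min()-8,ys.min()-8
        print(n,r[0]["conf"],xs.min(),xs.max(),ys.min(),ys.max())
im=[cv2.resize(S[n]["color"][y:y+h,x:x+w,::-1],(400,400),interpolation=cv2.INTER_CUBIC) for n,x,y,w,h in(("side",260,175,90,90),("top",160,190,90,90),("side",300,270,130,130),("top",370,110,140,140))]
cv2.imwrite("pics/c1.png",cv2.resize(np.vstack([np.hstack(im[:2]),np.hstack(im[2:])]),(600,600)))
E
python3 b.py
```

```text
hub [ 0.62021908 -0.10224501  0.21545658] [ 0.62139735 -0.10329736  0.21      ]
pegtop [ 0.54540317 -0.11577571  0.24967374] [ 0.54621266 -0.11463642  0.248     ]
tip [ 0.50721901 -0.02389873  0.21751327] [ 0.50619003 -0.02322552  0.2235    ]
-171.42351564363895 0.07603494222665644
145.199778472168 0.1403004884805489
grip top [0.52632212 0.28397646 0.17923411] [0.52635861 0.2846774  0.176     ]
side 0.58 288 316 182 254
top 0.59 185 225 220 251
```

View pics/c1.png

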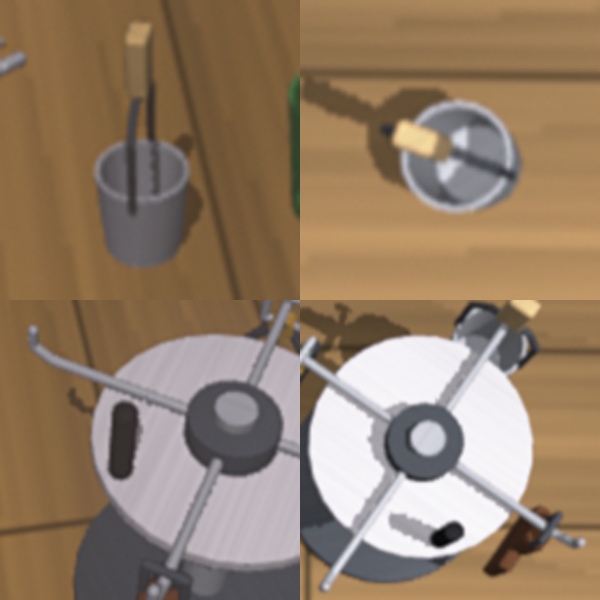

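The side view shows the pail by itself at (303,235), with its grip top at (301,184). The carousel hub is at (402,319), the peg at (353,330) and the free hook's tip at (315,286). In the top view the hook tip is at (381,243), pointing down-left, with the peg top at (441,217). That puts the hook at about 144° and the peg at about 189°. The crop shows the bail's plane at about 70° in the world.

>>> {"fn": "send_rows", "kwargs": {"deltas": [[[0.034, 0.035, -0.004], 0], [[0.068, 0.07, -0.008], 0], [[0.102, 0.106, -0.012], 0], [[0.136, 0.141, -0.016], 0], [[0.17, 0.177, -0.02], 0]], "gripper": 0.3}}

```text
clock: 1.32
tool_pos: [0.335, 0.4354, 0.3083]
orientation: [-180.0, -0.0, -23.1]
force: [-0.1, 0.1, -0.1]
opening: 0.0595
gripper_force: 0.0
```

>>> {"fn": "send_rows", "kwargs": {"deltas": [[[0.034, 0.035, -0.004], 0], [[0.068, 0.07, -0.008], 0], [[0.102, 0.106, -0.012], 0], [[0.136, 0.141, -0.016], 0], [[0.17, 0.177, -0.02], 0]]}}

```text
clock: 1.73
tool_pos: [0.4043, 0.2516, 0.3247]
orientation: [-179.9, -0.0, -23.1]
force: [1.7, 0.1, 0.3]
opening: 0.0286
gripper_force: 0.0
```

>>> {"fn": "send_rows", "kwargs": {"deltas": [[[0.034, 0.035, -0.004], 0], [[0.068, 0.07, -0.008], 0], [[0.102, 0.106, -0.012], 0], [[0.136, 0.141, -0.016], 0], [[0.17, 0.177, -0.02], 0]]}}

```text
clock: 2.15
tool_pos: [0.4737, 0.0679, 0.3409]
orientation: [-179.9, -0.0, -23.1]
force: [0.7, 1.1, -1.0]
opening: 0.0268
gripper_force: 0.0
```

>>> {"fn": "send_rows", "kwargs": {"deltas": [[[0.034, 0.035, -0.004], 0], [[0.068, 0.07, -0.008], 0], [[0.102, 0.106, -0.012], 0], [[0.136, 0.141, -0.016], 0], [[0.17, 0.177, -0.02], 0]]}}

```text
clock: 2.57
tool_pos: [0.5432, -0.1159, 0.3567]
orientation: [-180.0, -0.0, -23.1]
force: [1.7, 0.7, 0.1]
opening: 0.0264
gripper_force: 0.0
```

```bash
python3 -c "
from h import *
o=ctrl.get_obs();print(o['joint_pos'],o['tool_pos'],o['orientation'],o['force'],o['opening'],o['clock'])"
```

```text
[ 8.15196662e+00  7.16503256e+00 -8.68194903e+00 -3.72536972e-04
 -7.41067368e+01  5.87143842e+01] [ 0.54319845 -0.11594455  0.35666515] [-1.79975659e+02 -3.93656750e-02 -2.31337594e+01] [1.71337442 0.73832112 0.13756172] 0.026435912441619542 2.5667
```

>>> {"fn": "send_rows", "kwargs": {"deltas": [[[0, 0, 0], -0.07], [[0, 0, 0], -0.14], [[0, 0, 0], -0.21], [[0, 0, 0], -0.28], [[0, 0, 0], -0.356]]}}

```text
clock: 2.98
tool_pos: [0.5429, -0.1142, 0.3562]
orientation: [-180.0, -0.0, 9.2]
force: [-0.4, 0.2, -0.2]
opening: 0.0263
gripper_force: 0.0
```

```bash
python3 -c "
from h import *
o=ctrl.get_obs();print(o['tool_pos'],o['orientation'],o['joint_pos'][5])
s=shot('wrist','w1');t=shot('top')
for th in ('turn_peg','hub','crown_disc','hook_seat'):
  for q in (s,t):
    for d in ctrl.boxes_of(q,th)[:2]: print(th,px(d),d['conf'])
print(proj(s,(.546,-.1147,.248)),proj(s,(.6205,-.103,.21)))
"
```

```text
[ 0.54288415 -0.11421185  0.35616924] [-1.79998256e+02 -7.46971329e-04  9.17443355e+00] 90.83023546643585
turn_peg [332.288 120.288] 0.75
turn_peg [459.328 112.896] 0.71
turn_peg [207.68 234.48] 0.7
hub [335.68  115.776] 0.61
hub [464.832 113.52 ] 0.97
crown_disc [333.12  119.616] 0.85
crown_disc [462.528 114.288] 0.56
hook_seat [235.008 203.28 ] 0.84
[328.85814132 258.99353522] [329.10768157 102.07153491]
```

View pics/w1.png

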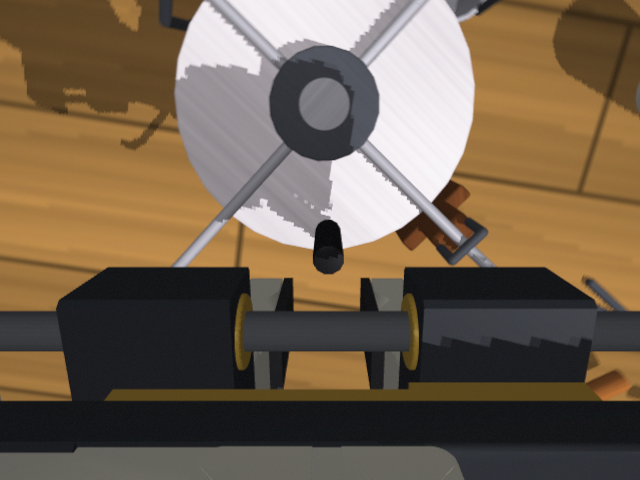

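The wrist view shows the peg top at (329,260) and the hub at (325,103), both within a few pixels of where I predicted them. The peg lies between the fingers' lines, so I'm lowering over it.

>>> {"fn": "send_rows", "kwargs": {"deltas": [[[0.002, 0.001, 0.02], 0], [[0.004, 0.001, 0.04], 0], [[0.004, 0.001, 0.06], 0], [[0.004, 0.001, 0.08], 0], [[0.004, 0.001, 0.099], 0]]}}

```text
clock: 3.9
tool_pos: [0.5461, -0.1142, 0.2761]
orientation: [-180.0, 0.0, 8.9]
force: [0.7, -0.4, 0.6]
opening: 0.0262
gripper_force: 0.0
```

>>> {"fn": "send_rows", "kwargs": {"deltas": [[[0.0001, 0.0049, 0], -0.0333], [[0.0005, 0.0099, 0], -0.0667], [[0.0012, 0.0148, 0], -0.1], [[0.0021, 0.0196, 0], -0.1333], [[0.0032, 0.0244, 0], -0.1667]]}}

```text
clock: 4.32
tool_pos: [0.5513, -0.1328, 0.2763]
orientation: [-179.9, 0.1, 24.0]
force: [-0.7, 1.3, -1.3]
opening: 0.0264
gripper_force: 1.2
```

>>> {"fn": "send_rows", "kwargs": {"deltas": [[[0.0001, 0.0049, 0], -0.0333], [[0.0005, 0.0099, 0], -0.0667], [[0.0012, 0.0148, 0], -0.1], [[0.0021, 0.0196, 0], -0.1333], [[0.0032, 0.0244, 0], -0.1667]]}}

```text
clock: 4.73
tool_pos: [0.5618, -0.1495, 0.2764]
orientation: [-179.9, 0.0, 39.0]
force: [-0.1, 2.9, -1.3]
opening: 0.0261
gripper_force: 1.2
```

>>> {"fn": "send_rows", "kwargs": {"deltas": [[[0, 0.0033, 0], -0.0222], [[0.0002, 0.0066, 0], -0.0444], [[0.0005, 0.0099, 0], -0.0667], [[0.0009, 0.0131, 0], -0.0889], [[0.0014, 0.0164, 0], -0.1111]]}}

```text
clock: 5.15
tool_pos: [0.5709, -0.159, 0.2765]
orientation: [-179.9, -0.0, 49.0]
force: [-1.4, 3.1, -0.7]
opening: 0.0266
gripper_force: 1.1
```

>>> {"fn": "send_rows", "kwargs": {"deltas": [[[0, 0.0016, 0], -0.0111], [[0.0001, 0.0033, 0], -0.0222], [[0.0001, 0.0049, 0], -0.0333], [[0.0001, 0.0049, 0], -0.0333], [[0.0001, 0.0049, 0], -0.0333]]}}

```text
clock: 5.57
tool_pos: [0.574, -0.1619, 0.2769]
orientation: [-180.0, 0.0, 51.9]
force: [-1.1, 1.3, 0.1]
opening: 0.0263
gripper_force: 0.8
```

>>> {"fn": "send_rows", "kwargs": {"deltas": [[[0, 0.001, 0], -0.0065], [[0, 0.002, 0], -0.013], [[0, 0.003, 0], -0.02], [[0, 0.003, 0], -0.02], [[0, 0.003, 0], -0.02]]}}

```text
clock: 5.98
tool_pos: [0.576, -0.1635, 0.277]
orientation: [180.0, 0.0, 53.7]
force: [-1.3, 1.5, -0.6]
opening: 0.026
gripper_force: 0.8
```

>>> {"fn": "send_rows", "kwargs": {"deltas": [[[0, 0.001, 0], -0.0065], [[0, 0.002, 0], -0.013], [[0, 0.003, 0], -0.02], [[0, 0.003, 0], -0.02], [[0, 0.003, 0], -0.02]]}}

```text
clock: 6.4
tool_pos: [0.578, -0.1649, 0.277]
orientation: [180.0, 0.0, 55.5]
force: [-1.5, 1.2, -1.9]
opening: 0.0264
gripper_force: 0.8
```

>>> {"fn": "send_rows", "kwargs": {"deltas": [[[0, 0.001, 0], -0.0065], [[0, 0.002, 0], -0.013], [[0, 0.003, 0], -0.02], [[0, 0.003, 0], -0.02], [[0, 0.003, 0], -0.02]]}}

```text
clock: 6.82
tool_pos: [0.5801, -0.1663, 0.277]
orientation: [180.0, -0.0, 57.3]
force: [-0.5, 1.4, -0.4]
opening: 0.0264
gripper_force: 0.8
```

>>> {"fn": "send_rows", "kwargs": {"deltas": [[[0, 0.001, 0], -0.0065], [[0, 0.002, 0], -0.013], [[0, 0.003, 0], -0.02], [[0, 0.003, 0], -0.02], [[0, 0.003, 0], -0.02]]}}

```text
clock: 7.23
tool_pos: [0.5821, -0.1675, 0.277]
orientation: [180.0, -0.0, 59.1]
force: [-0.6, 1.6, -0.3]
opening: 0.0266
gripper_force: 0.8
```

>>> {"fn": "send_rows", "kwargs": {"deltas": [[[0, 0.001, 0], -0.0065], [[0, 0.002, 0], -0.013], [[0, 0.003, 0], -0.02], [[0, 0.003, 0], -0.02], [[0, 0.003, 0], -0.02]]}}

```text
clock: 7.65
tool_pos: [0.5841, -0.1688, 0.277]
orientation: [180.0, 0.0, 60.9]
force: [-0.9, 1.8, 0.5]
opening: 0.0262
gripper_force: 0.7
```

>>> {"fn": "send_rows", "kwargs": {"deltas": [[[0, 0.001, 0], -0.0065], [[0, 0.002, 0], -0.013], [[0, 0.003, 0], -0.02], [[0, 0.003, 0], -0.02], [[0, 0.003, 0], -0.02]]}}

```text
clock: 8.07
tool_pos: [0.5861, -0.1698, 0.277]
orientation: [-180.0, -0.0, 62.7]
force: [-2.0, 3.0, 0.5]
opening: 0.0264
gripper_force: 1.3
```

>>> {"fn": "send_rows", "kwargs": {"deltas": [[[0, 0.001, 0], -0.0065], [[0, 0.002, 0], -0.013], [[0, 0.002, 0], -0.013], [[0, 0.002, 0], -0.013], [[0, 0.002, 0], -0.013]]}}

```text
clock: 8.48
tool_pos: [0.5872, -0.1703, 0.2769]
orientation: [-179.9, -0.0, 63.9]
force: [-2.8, 5.5, 1.7]
opening: 0.026
gripper_force: 2.6
```

>>> {"fn": "send_rows", "kwargs": {"deltas": [[[0, 0.0005, 0], -0.003], [[0, 0.001, 0], -0.007], [[0, 0.0015, 0], -0.01], [[0, 0.0015, 0], -0.01], [[0, 0.0015, 0], -0.01]]}}

```text
clock: 8.9
tool_pos: [0.588, -0.1706, 0.2769]
orientation: [-179.9, -0.0, 64.8]
force: [-5.0, 5.9, 3.2]
opening: 0.0265
gripper_force: 3.5
```

>>> {"fn": "send_rows", "kwargs": {"deltas": [[[0, 0.0005, 0], -0.003], [[0, 0.001, 0], -0.007], [[0, 0.0012, 0], -0.008], [[0, 0.0012, 0], -0.008], [[0, 0.0012, 0], -0.008]]}}

```text
clock: 9.32
tool_pos: [0.5886, -0.1708, 0.2769]
orientation: [-179.9, -0.0, 65.5]
force: [-5.8, 7.1, 4.6]
opening: 0.0266
gripper_force: 4.2
```

>>> {"fn": "send_rows", "kwargs": {"deltas": [[[0, -0.003, 0], 0], [[0, -0.0066, 0], 0], [[0, -0.0066, 0], 0], [[0, -0.0066, -0.04], 0], [[0, -0.0066, -0.09], 0]]}}

```text
clock: 9.73
tool_pos: [0.5836, -0.1696, 0.3467]
orientation: [-179.7, 0.2, 65.5]
force: [1.9, -0.1, 0.4]
opening: 0.0262
gripper_force: 0.0
```

>>> {"fn": "send_rows", "kwargs": {"deltas": [[[0, 0, -0.04], 0], [[0, 0, -0.06], 0.07], [[-0.04, 0, -0.06], 0.15], [[-0.08, 0, -0.06], 0.23], [[-0.12, 0, -0.06], 0.31]]}}

```text
clock: 10.15
tool_pos: [0.5448, -0.2577, 0.3977]
orientation: [179.9, -0.0, 37.4]
force: [0.9, -0.2, 0.8]
opening: 0.0262
gripper_force: 0.0
```

```bash
python3 -c "
from h import *
o=ctrl.get_obs();print(o['tool_pos'],o['orientation'],o['force'],o['clock'])
s=shot('side');t=shot('top')
for th in ('turn_peg','hub','hook_seat','pail_grip'):
  for q in (s,t):
    for d in ctrl.boxes_of(q,th)[:2]: print(th,px(d),d['conf'])
im=np.hstack([cv2.resize(s['color'][250:400,280:480,::-1],(800,600)),cv2.resize(t['color'][90:300,300:580,::-1],(800,600))])
cv2.imwrite('pics/c2.png',cv2.resize(im,(800,300)));
"
```

```text
[ 0.54483866 -0.2577107   0.39771829] [ 1.79895629e+02 -4.76577964e-02  3.74483737e+01] [ 0.88546774 -0.18893282  0.76418575] 10.15
turn_peg [444.672 359.52 ] 0.95
turn_peg [402.688 180.096] 0.68
hub [448.704 358.608] 0.69
hub [403.008 184.416] 0.98
hook_seat [328.512 353.376] 0.52
pail_grip [301.12 229.68] 0.6
pail_grip [207.168 237.216] 0.79
```

View pics/c2.png

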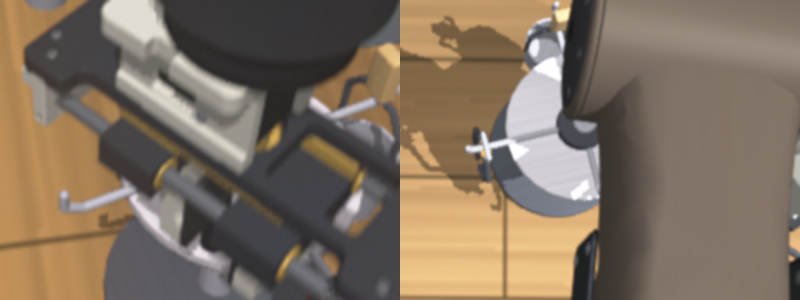

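The arm hides the hub here, but the free hook's tip shows at about (66,203) in the left half. I'll look again from the pail.

>>> {"fn": "send_rows", "kwargs": {"deltas": [[[0.026, -0.037, 0], 0], [[0.052, -0.074, 0], 0], [[0.078, -0.111, 0], 0], [[0.104, -0.148, 0], 0], [[0.13, -0.185, 0], 0]], "gripper": 0.6}}

```text
clock: 11.07
tool_pos: [0.5363, -0.074, 0.3971]
orientation: [180.0, -0.0, 37.8]
force: [-0.1, -0.2, 0.3]
opening: 0.051
gripper_force: 0.0
```

>>> {"fn": "send_rows", "kwargs": {"deltas": [[[0.026, -0.037, 0], 0], [[0.052, -0.074, 0], 0], [[0.078, -0.111, 0], 0], [[0.104, -0.148, 0], 0], [[0.13, -0.185, 0], 0]]}}

```text
clock: 11.48
tool_pos: [0.5278, 0.107, 0.3973]
orientation: [180.0, -0.0, 37.8]
force: [1.3, 0.1, -0.6]
opening: 0.0524
gripper_force: 0.0
```

>>> {"fn": "send_rows", "kwargs": {"deltas": [[[0.026, -0.037, 0], 0], [[0.052, -0.074, 0], 0], [[0.078, -0.111, 0], 0], [[0.104, -0.148, 0], 0], [[0.13, -0.185, 0], 0]]}}

```text
clock: 11.9
tool_pos: [0.5194, 0.2878, 0.3972]
orientation: [180.0, -0.0, 37.8]
force: [1.3, 0.5, -0.9]
opening: 0.0524
gripper_force: 0.0
```

>>> {"fn": "send_rows", "kwargs": {"deltas": [[[0, 0, 0], 0.079], [[0, 0, 0], 0.158], [[0, 0, 0], 0.237], [[0, 0, 0], 0.316], [[0, 0, 0], 0.395]]}}

```text
clock: 12.32
tool_pos: [0.5198, 0.2862, 0.3968]
orientation: [180.0, 0.0, 1.9]
force: [0.4, 0.4, -0.1]
opening: 0.0529
gripper_force: 0.0
```

>>> {"fn": "send_rows", "kwargs": {"deltas": [[[0, 0, 0.01], 0.079], [[0, 0, 0.02], 0.158], [[0, 0, 0.03], 0.243], [[0, 0, 0.03], 0.243], [[0, 0, 0.03], 0.243]]}}

```text
clock: 12.73
tool_pos: [0.5199, 0.2857, 0.3728]
orientation: [180.0, 0.0, -19.5]
force: [0.3, -0.1, 0.6]
opening: 0.0524
gripper_force: 0.0
```

```bash
cat > d.py <<'E'
from h import *
o=ctrl.get_obs();print(o['tool_pos'],o['orientation'],o['force'],o['clock'])
S={n:shot(n) for n in('side','top','wrist')}
import pickle; pickle.dump(S,open('S.pkl','wb'))
for th in ('turn_peg','hub','hook_seat','pail_grip'):
  for n,q in S.items():
    for d in ctrl.boxes_of(q,th)[:2]: print(th,n,px(d),d['conf'])
w=S['wrist'];print(proj(w,(.526,.284,.176)))
f=lambda n,x,y,ww,h:cv2.resize(S[n]['color'][y:y+h,x:x+ww,::-1],(400,300),interpolation=cv2.INTER_CUBIC)
cv2.imwrite('pics/c3.png',np.vstack([np.hstack([f('wrist',0,0,640,480),f('wrist',220,150,200,150)]),np.hstack([f('side',290,270,160,120),f('top',350,110,200,150)])]))
E
python3 d.py
```

```text
[0.51985441 0.28573209 0.37276548] [ 1.79953297e+02  1.12648064e-02 -1.94713406e+01] [ 0.34147712 -0.10192194  0.62549412] 12.7333
turn_peg side [412.672 336.288] 0.59
turn_peg top [420.48  173.808] 0.83
turn_peg wrist [621.696  23.712] 0.8
hub side [412.416 335.616] 0.62
hub top [424.832 174.   ] 0.8
hub wrist [625.792  21.504] 0.92
hook_seat side [344.128 346.896] 0.87
hook_seat top [438.72  227.616] 0.6
hook_seat wrist [624.128  23.616] 0.73
pail_grip side [302.592 228.096] 0.98
pail_grip wrist [324.416 192.   ] 0.64
[326.21097386 214.87155113]
```

View pics/c3.png

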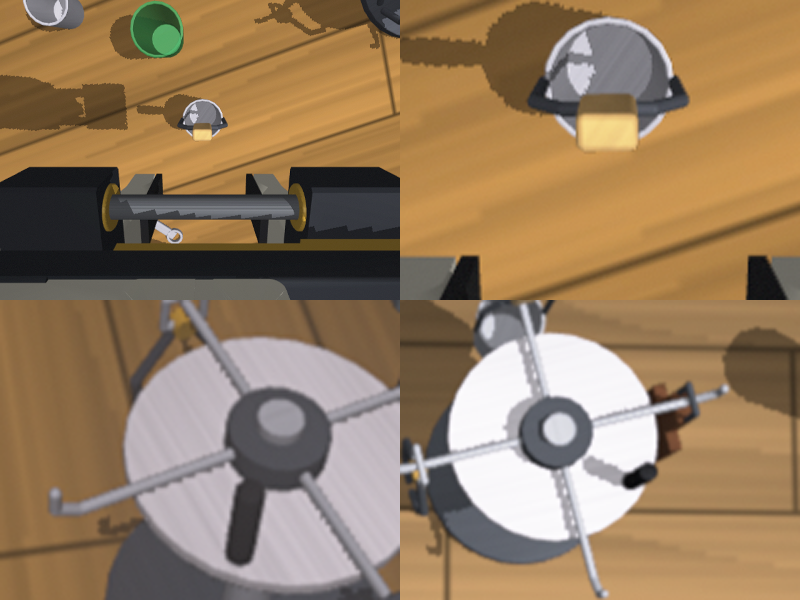

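The wrist crop shows the grip top at (323.5,216.5) in full-picture pixels, with the bail lined up with the finger line. The carousel crops show the free hook's tip at top (450.5,257) and side (313,347), and the peg top at top (473,196.5).

```bash
python3 -c "
from h import *
import pickle
S=pickle.load(open('S.pkl','rb'));t,s,w=S['top'],S['side'],S['wrist']
print('grip',atz(w,(323.5,216.5),.176))
g=tri([(w,(323.5,216.5)),(s,(301,184))]);print(g)
h=atz(t,(429.3,174.5),.21);h=np.array([.6205,-.102,.21]);print(atz(t,(429.3,174.5),.21))
for n,p in (('tip',atz(t,(450.5,257),.2235)),('tip2',tri([(t,(450.5,257)),(s,(313,347))])),('peg',atz(t,(473,196.5),.248))):
  d=(p-h)[:2];print(n,p,np.degrees(np.arctan2(d[1],d[0]))%360,np.linalg.norm(d))
p0=np.array([.51985,.28573]);y=np.radians(-19.5)
D=g[:2]-p0;print('tool',D@[np.cos(y),np.sin(y)],D@[np.sin(y),-np.cos(y)])
D=atz(w,(323.5,216.5),.176)[:2]-p0;print('tool',D@[np.cos(y),np.sin(y)],D@[np.sin(y),-np.cos(y)])
"
```

```text
grip [0.52554142 0.28615573 0.176     ]
[0.52637359 0.2858708  0.17801164]
[ 0.62057364 -0.10378679  0.21      ]
tip [ 0.4849438  -0.13454489  0.2235    ] 193.50029136303738 0.1394082286748055
tip2 [ 0.48654852 -0.13474969  0.22307206] 193.73868644919094 0.13789684929415688
peg [ 0.57921044 -0.16535403  0.248     ] 236.906610414319 0.0756211694385925
tool 0.006102405222275842 -0.0023103430035959845
tool 0.0052228535958937 -0.0023011479517356095
```

>>> {"fn": "send_rows", "kwargs": {"deltas": [[[0.007, -0.003, 0.03], 0], [[0.007, -0.003, 0.07], 0], [[0.007, -0.003, 0.11], 0], [[0.007, -0.003, 0.15], 0], [[0.007, -0.003, 0.185], 0]]}}

```text
clock: 13.9
tool_pos: [0.5258, 0.2854, 0.2231]
orientation: [180.0, 0.0, -19.7]
force: [-0.1, -0.4, -0.5]
opening: 0.053
gripper_force: 0.0
```

>>> {"fn": "send_rows", "kwargs": {"deltas": [[[0, 0, 0.01], 0], [[0, 0, 0.0225], 0], [[0, 0, 0.0225], 0], [[0, 0, 0.0225], 0], [[0, 0, 0.0225], 0]]}}

```text
clock: 14.32
tool_pos: [0.527, 0.2864, 0.2088]
orientation: [-179.9, -0.1, -19.7]
force: [-0.9, 0.6, -0.3]
opening: 0.0525
gripper_force: 0.0
```

>>> {"fn": "send_rows", "kwargs": {"deltas": [[[0, 0, 0], 0], [[0, 0, 0], 0], [[0, 0, 0], 0], [[0, 0, 0], 0], [[0, 0, 0], 0]], "gripper": 0}}

```text
clock: 14.73
tool_pos: [0.5262, 0.2858, 0.2072]
orientation: [-180.0, -0.0, -19.7]
force: [0.0, 0.7, -0.2]
opening: 0.0249
gripper_force: 0.0
```

>>> {"fn": "send_rows", "kwargs": {"deltas": [[[0, 0, 0], 0], [[0, 0, 0], 0], [[0, 0, 0], 0], [[0, 0, 0], 0], [[0, 0, 0], 0]]}}

```text
clock: 15.15
tool_pos: [0.5263, 0.2858, 0.2071]
orientation: [-180.0, -0.0, -19.7]
force: [-0.3, -0.2, 1.7]
opening: 0.0221
gripper_force: 30.0
```

>>> {"fn": "send_rows", "kwargs": {"deltas": [[[0, 0, -0.01], 0], [[0, 0, -0.04], 0], [[0, 0, -0.08], 0], [[0, 0, -0.12], 0], [[0, 0, -0.139], 0]]}}

```text
clock: 15.57
tool_pos: [0.527, 0.2861, 0.3227]
orientation: [-179.8, -0.2, -19.7]
force: [1.0, -0.3, -1.0]
opening: 0.0215
gripper_force: 30.0
```

>>> {"fn": "send_rows", "kwargs": {"deltas": [[[0.002, 0.014, 0], 0], [[0.006, 0.036, 0], 0], [[0.011, 0.066, 0], 0], [[0.017, 0.1, 0], 0], [[0.023, 0.134, 0], 0]]}}

```text
clock: 15.98
tool_pos: [0.5058, 0.1762, 0.3164]
orientation: [179.9, 0.1, -19.7]
force: [0.0, -1.3, -1.2]
opening: 0.0217
gripper_force: 30.0
```

>>> {"fn": "send_rows", "kwargs": {"deltas": [[[0.005, 0.027, 0], 0], [[0.009, 0.054, 0], 0], [[0.014, 0.08, 0], 0], [[0.018, 0.107, 0], 0], [[0.023, 0.134, 0], 0]]}}

```text
clock: 16.4
tool_pos: [0.4867, 0.0692, 0.3167]
orientation: [179.9, 0.1, -19.7]
force: [-0.0, 0.6, -1.8]
opening: 0.0219
gripper_force: 30.0
```

>>> {"fn": "send_rows", "kwargs": {"deltas": [[[0.005, 0.027, 0], 0], [[0.009, 0.054, 0], 0], [[0.014, 0.08, 0], 0], [[0.018, 0.107, 0], 0], [[0.023, 0.134, 0], 0]]}}

```text
clock: 16.82
tool_pos: [0.4676, -0.0376, 0.3167]
orientation: [179.9, 0.1, -19.7]
force: [0.1, -0.1, -2.0]
opening: 0.0215
gripper_force: 30.0
```

>>> {"fn": "send_rows", "kwargs": {"deltas": [[[0.006, 0.034, 0], -0.07], [[0.012, 0.068, 0], -0.14], [[0.017, 0.1, 0], -0.21], [[0.021, 0.122, 0], -0.29], [[0.023, 0.134, 0], -0.36]]}}

```text
clock: 17.23
tool_pos: [0.4484, -0.1451, 0.3167]
orientation: [-180.0, 0.2, 12.9]
force: [0.4, 0.5, -0.8]
opening: 0.0217
gripper_force: 30.0
```

>>> {"fn": "send_rows", "kwargs": {"deltas": [[[0, 0, 0], 0], [[0, 0, 0], 0], [[0, 0, 0], 0], [[0, 0, 0], 0], [[0, 0, 0], 0]]}}

```text
clock: 17.65
tool_pos: [0.4508, -0.1422, 0.318]
orientation: [-180.0, 0.0, 12.7]
force: [0.3, -0.2, -1.1]
opening: 0.0221
gripper_force: 30.0
```

```bash
cat > e.py <<'E'
from h import *
import sys
o=ctrl.get_obs();print(o['tool_pos'],o['orientation'],o['force'],o['moment'],o['opening'],o['clock'])
S={n:shot(n) for n in('side','top')}
f=lambda n,x,y,ww,h:cv2.resize(S[n]['color'][y:y+h,x:x+ww,::-1],(400,300),interpolation=cv2.INTER_CUBIC)
cv2.imwrite(f'pics/{sys.argv[1]}.png',np.hstack([f('side',200,150,320,240),f('side',280,260,160,120)]))
p=o['tool_pos']+[0,0,-.0801]
s=S['side'];print('bail',proj(s,p),'griptop',proj(s,p+[0,0,.049]),'seat',proj(s,(.5075,-.1293,.2035)))
E
python3 e.py e1
```

```text
[ 0.45076817 -0.14224608  0.3179721 ] [-1.79991348e+02  1.70871972e-02  1.26555328e+01] [ 0.33846215 -0.18195227 -1.0604367 ] [-0.04053767 -0.04713617  0.04130276] 0.022129015448844526 17.65
bail [285.02821183 348.88674782] griptop [283.27346093 325.58353649] seat [326.49797479 350.16917574]
```

View pics/e1.png

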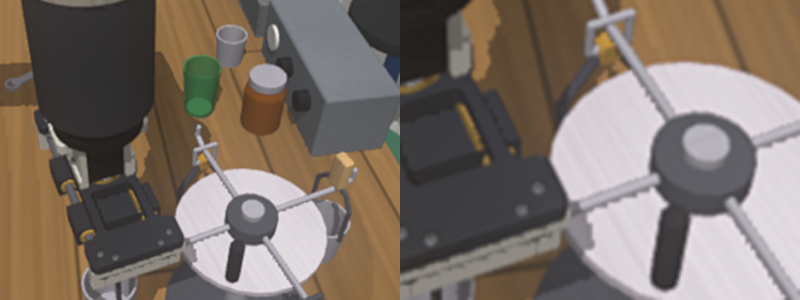

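The gripper hides the hook in this view, and the pail is held square. I'm going on by the measured seat and watching the force.

>>> {"fn": "send_rows", "kwargs": {"deltas": [[[0.006, 0, 0], 0], [[0.015, 0, 0], 0], [[0.025, 0, 0], 0], [[0.034, 0, 0], 0], [[0.04, 0, 0], 0]]}}

```text
clock: 18.17
tool_pos: [0.4833, -0.1354, 0.318]
orientation: [180.0, 0.0, 12.7]
force: [0.1, 0.1, -1.6]
opening: 0.022
gripper_force: 30.0
```

>>> {"fn": "send_rows", "kwargs": {"deltas": [[[0.008, 0, 0], 0], [[0.017, 0, 0], 0], [[0.026, 0, 0], 0], [[0.0325, 0, 0], 0], [[0.0325, 0, 0], 0]]}}

```text
clock: 18.58
tool_pos: [0.5085, -0.1298, 0.3179]
orientation: [180.0, 0.0, 12.7]
force: [0.1, -0.1, -1.3]
opening: 0.0219
gripper_force: 30.0
```

```bash
python3 e.py e2
```

```text
[ 0.50850527 -0.1297767   0.3178723 ] [1.79995239e+02 1.74510717e-02 1.27002345e+01] [ 0.10248858 -0.08902022 -1.3340763 ] [-0.07031756 -0.11949318  0.02011028] 0.021894226846527996 18.5833
bail [327.71020405 335.37188072] griptop [328.37759335 311.90455649] seat [326.49797479 350.16917574]
```

View pics/e2.png

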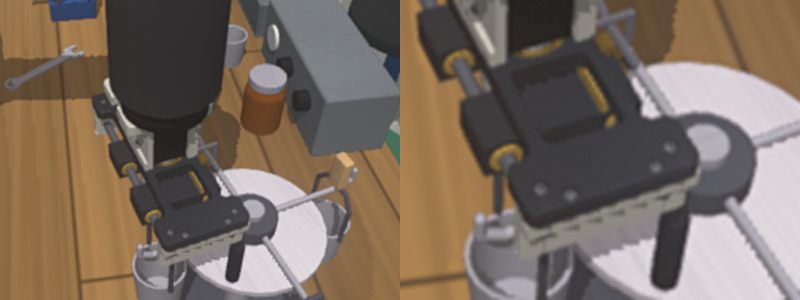

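The bail now sits inboard of the hook's upturned end (seen at (483,223) in the right crop), with the arm between its wires. I'm lowering.

>>> {"fn": "send_rows", "kwargs": {"deltas": [[[0, 0, 0.006], 0], [[0, 0, 0.015], 0], [[0, 0, 0.024], 0], [[0, 0, 0.032], 0], [[0, 0, 0.036], 0]]}}

```text
clock: 19.1
tool_pos: [0.5068, -0.13, 0.2879]
orientation: [-180.0, 0.1, 12.7]
force: [0.5, 0.5, -1.9]
opening: 0.0217
gripper_force: 30.0
```

>>> {"fn": "send_rows", "kwargs": {"deltas": [[[0, 0, 0.001], 0], [[0, 0, 0.002], 0], [[0, 0, 0.003], 0], [[0, 0, 0.003], 0], [[0, 0, 0.003], 0]]}}

```text
clock: 19.52
tool_pos: [0.5076, -0.13, 0.2872]
orientation: [180.0, -0.0, 12.7]
force: [0.4, 0.4, -1.6]
opening: 0.022
gripper_force: 30.0
```

>>> {"fn": "send_rows", "kwargs": {"deltas": [[[0, 0, 0.001], 0], [[0, 0, 0.002], 0], [[0, 0, 0.002], 0], [[0, 0, 0.002], 0], [[0, 0, 0.002], 0]]}}

```text
clock: 19.93
tool_pos: [0.5075, -0.13, 0.2854]
orientation: [180.0, -0.0, 12.7]
force: [0.0, 0.4, -1.3]
opening: 0.0221
gripper_force: 30.0
```

>>> {"fn": "send_rows", "kwargs": {"deltas": [[[0, 0, 0.001], 0], [[0, 0, 0.002], 0], [[0, 0, 0.002], 0], [[0, 0, 0.002], 0], [[0, 0, 0.002], 0]]}}

```text
clock: 20.35
tool_pos: [0.5075, -0.13, 0.2838]
orientation: [180.0, 0.0, 12.7]
force: [0.3, 0.1, -2.4]
opening: 0.0219
gripper_force: 30.0
```

>>> {"fn": "send_rows", "kwargs": {"deltas": [[[0, 0, 0.0005], 0], [[0, 0, 0.001], 0], [[0, 0, 0.0012], 0], [[0, 0, 0.0012], 0], [[0, 0, 0.0012], 0]]}}

```text
clock: 20.77
tool_pos: [0.5075, -0.13, 0.2829]
orientation: [180.0, -0.0, 12.7]
force: [-0.4, 0.0, -0.3]
opening: 0.0219
gripper_force: 30.0
```

>>> {"fn": "send_rows", "kwargs": {"deltas": [[[0, 0, 0.0005], 0], [[0, 0, 0.001], 0], [[0, 0, 0.0012], 0], [[0, 0, 0.0012], 0], [[0, 0, 0.0012], 0]]}}

```text
clock: 21.18
tool_pos: [0.5075, -0.13, 0.282]
orientation: [180.0, -0.0, 12.7]
force: [-0.5, -0.7, 1.4]
opening: 0.0218
gripper_force: 30.0
```

>>> {"fn": "send_rows", "kwargs": {"deltas": [[[0, 0, 0.0005], 0], [[0, 0, 0.0006], 0], [[0, 0, 0.0006], 0], [[0, 0, 0.0006], 0], [[0, 0, 0.0006], 0]]}}

```text
clock: 21.6
tool_pos: [0.5075, -0.13, 0.2815]
orientation: [180.0, -0.0, 12.7]
force: [-0.9, 0.1, 1.9]
opening: 0.0218
gripper_force: 30.0
```

>>> {"fn": "send_rows", "kwargs": {"deltas": [[[0, 0, -0.0003], 0], [[0, 0, -0.0005], 0], [[0, 0, -0.0005], 0], [[0, 0, -0.0005], 0], [[0, 0, -0.0005], 0]]}}

```text
clock: 22.02
tool_pos: [0.5075, -0.13, 0.2818]
orientation: [180.0, -0.0, 12.7]
force: [-0.5, -0.7, 2.6]
opening: 0.0219
gripper_force: 30.0
```

>>> {"fn": "send_rows", "kwargs": {"deltas": [[[0, 0, 0], 0], [[0, 0, 0], 0], [[0, 0, 0], 0], [[0, 0, 0], 0], [[0, 0, 0], 0]], "gripper": 0.5}}

```text
clock: 22.43
tool_pos: [0.5074, -0.13, 0.2816]
orientation: [-180.0, 0.0, 12.7]
force: [0.2, 0.4, 0.0]
opening: 0.0426
gripper_force: 0.0
```

>>> {"fn": "send_rows", "kwargs": {"deltas": [[[0, 0, 0], 0], [[0, 0, 0], 0], [[0, 0, 0], 0], [[0, 0, 0], 0], [[0, 0, 0], 0]]}}

```text
clock: 22.85
tool_pos: [0.5074, -0.13, 0.2817]
orientation: [-180.0, 0.0, 12.7]
force: [-0.3, -0.8, -0.7]
opening: 0.0439
gripper_force: 0.0
```

```bash
python3 e.py e3
```

```text
[ 0.50742387 -0.13002537  0.28174654] [-1.79999204e+02  2.72916441e-03  1.26847556e+01] [-0.31311347 -0.80312533 -0.6954049 ] [-0.11045441 -0.02960785  0.00816647] 0.04386628109048227 22.85
bail [326.51184283 351.40146986] griptop [327.08904667 329.70756846] seat [326.49797479 350.16917574]
```

View pics/e3.png

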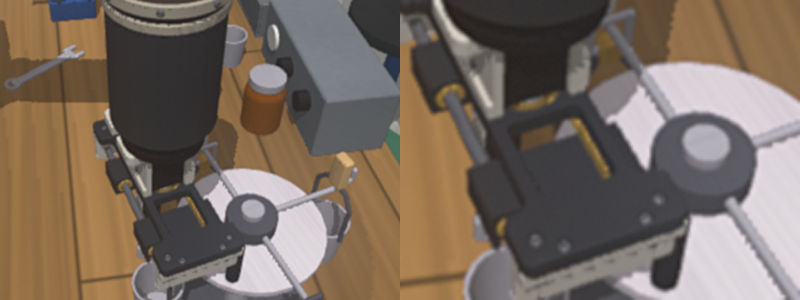

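Released, and the pail hangs. I'm lifting straight up slowly, then backing away.

>>> {"fn": "send_rows", "kwargs": {"deltas": [[[0, 0, -0.01], 0], [[0, 0, -0.025], 0], [[0, 0, -0.045], 0], [[0, 0, -0.07], 0], [[0, 0, -0.1], 0]]}}

```text
clock: 23.37
tool_pos: [0.507, -0.13, 0.3624]
orientation: [-180.0, 0.1, 12.7]
force: [0.0, -0.8, -0.8]
opening: 0.0439
gripper_force: 0.0
```

>>> {"fn": "send_rows", "kwargs": {"deltas": [[[0, -0.03, -0.03], 0], [[0, -0.07, -0.05], 0], [[0, -0.11, -0.06], 0], [[0, -0.15, -0.06], 0], [[0, -0.19, -0.06], 0]]}}

```text
clock: 23.78
tool_pos: [0.4736, 0.0194, 0.4114]
orientation: [-180.0, -0.1, 12.7]
force: [-0.1, 0.3, -0.9]
opening: 0.044
gripper_force: 0.0
```

>>> {"fn": "send_rows", "kwargs": {"deltas": [[[0, -0.04, 0], 0], [[0, -0.08, 0], 0], [[0, -0.12, 0], 0], [[0, -0.15, 0], 0], [[0, -0.15, 0], 0]]}}

```text
clock: 24.2
tool_pos: [0.447, 0.1384, 0.4104]
orientation: [-179.9, -0.0, 12.9]
force: [-0.3, -0.8, 0.1]
opening: 0.0436
gripper_force: 0.0
```

>>> {"fn": "send_rows", "kwargs": {"deltas": [[[0, 0, 0], 0], [[0, 0, 0], 0], [[0, 0, 0], 0], [[0, 0, 0], 0], [[0, 0, 0], 0]]}}

```text
clock: 24.62
tool_pos: [0.4479, 0.1346, 0.4099]
orientation: [180.0, -0.0, 12.6]
force: [-1.6, 0.5, -0.4]
opening: 0.0438
gripper_force: 0.0
```

```bash
cat > f.py <<'E'
from h import *
S={n:shot(n) for n in('side','top')}
f=lambda n,x,y,ww,h:cv2.resize(S[n]['color'][y:y+h,x:x+ww,::-1],(400,300),interpolation=cv2.INTER_CUBIC)
cv2.imwrite('pics/f1.png',np.vstack([np.hstack([f('side',290,270,160,120),f('top',350,110,200,150)]),np.hstack([f('side',0,0,640,480),f('top',0,0,640,480)])]))
E
python3 f.py
```

```text
(no output)
```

View pics/f1.png

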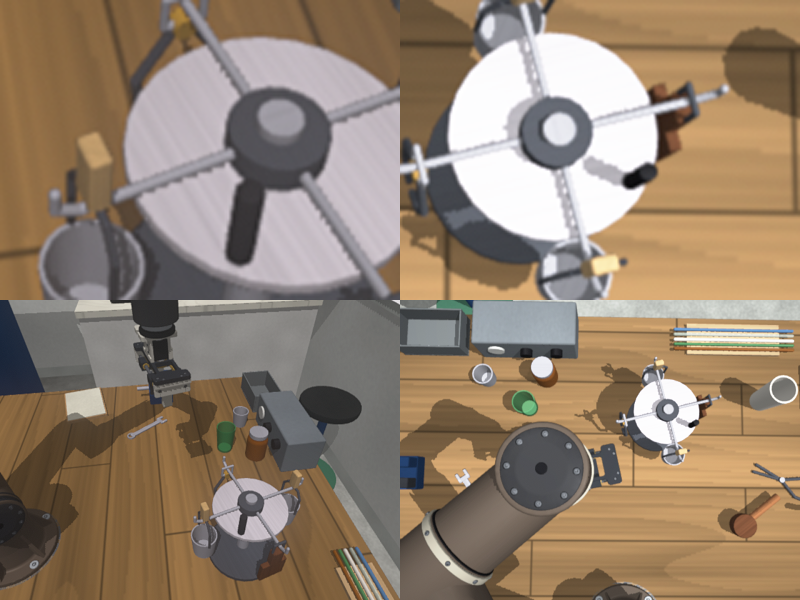

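The pail hangs upright on the free hook: its grip is at (95,170) in the side crop and the bail sits inside the upturned end. The peg and arms are where they were when homed, and everything else is undisturbed.

```bash
python3 -c "
from plant import ctrl
print(ctrl.close_job())"
```

```text
the job is handed in; nothing more can be done
None
```

The job is handed in: the carousel was turned counter-clockwise until I felt its stop (about 8–9 N at the peg, roughly 6–7 N over the drag), and the pail was let go only once the hook bore it and looked upright and still in the last picture, with the carousel still home and nothing else disturbed.

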